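# Open the swing-beam cheese press and hold its beam up

## Robot

A 6-joint arm with a two-finger parallel gripper is mounted at the origin on the work surface. World frame = base frame: x ahead of the robot, y to its left, z up, the work surface at z = 0. Lengths are in m, angles in degrees, forces in N, time in s.
With the tool pointing down it reaches from about 0.25 to 0.725 m from the base axis. Payload 9.7 kg.
Tool frame: the origin (TCP) lies at the very end of the fingers, on their centre line; the grasp point (between the pads) lies 19 mm behind it (bot.grip_point_offset is the z of the grasp point in the tool frame, in m); z points along the fingers, x is the direction in which the jaws open and shut, and the axes are right-handed (so a half turn about z gives the same grasp; the last joint's range is limited). The gripper opens to 85 mm and grips with 20 to 120 N. Pads are 22 mm wide; open, the fingers measure 114 mm over their backs; the gripper's body (76 mm by 85 mm) begins 54 mm behind the grasp point. The pads swing forward as they close: fully open they stand 13 mm farther back than shut.
Start: joints at [75.688, 4.979, 10.078, 95.1, 0, 90], TCP at [0.136, 0.533, 0.203] pointing down, gripper open.
Joint ranges: [-179.16, 179.16], [-48.56, 103.87], [-65.8, 70.77], [-126.05, 130.52], [-82.76, 87.17], [-180, 180]. Speed limits (degrees/s): [127.2, 127.2, 147.25, 180, 180, 180].

## Interface

Orientations are given as [roll, pitch, yaw] about the fixed x, y, z axes, in that order (R = Rz(yaw) Ry(pitch) Rx(roll)).
In Python, from workcell import get_obs, viewer, job_done, bot gives the robot as it stands.
- The arm moves only by the shell command python3 -m handwheel 'ROWS' [FORCE]. ROWS is JSON, a list of rows, each a list of 5 numbers: the closure, from 0 (fully open) to 1 (shut), then the shift along the world's x, y, z in m, then the turn about the world's z in degrees. A call has 1 to 5 rows; each row is the pose to reach, as a shift and turn from the pose measured when the call began; what a row does not reach only later rows make up. A row lasts 1/10 s, in which the tool goes at most 50 mm and 8.59 degrees, less where a joint would pass 70% of its speed; a pose out of reach is approached as far as the arm can. A call with a gripper value outside its range is refused whole. The fingers move at their own pace and stop on an object; FORCE is the grip in N (left out, the last holds). Time passes only in rows, so rows that repeat a pose let the fingers close. It gives the time, the measured TCP pose, the force and the opening at its end, in the units of the state.
- get_obs(): the state, without advancing time (a new reading comes with each control period).
- viewer.camera(name): name is "scene" or "top"; returns a dict with "color" (480x640x3 uint8, blue, green, red), "K" (3x3 intrinsics, pixels), "dist_coeffs" ([k1, k2, p1, p2, k3] as OpenCV has them; the pictures are not rectified), "origin" and "orientation" of the camera in the world. Camera axes: x right, y down, z forward; pixel columns grow to the right and rows downward; lengths in m; the calibration is good to about 2 mm. A picture is of the moment at which its call begins. There is no depth.
- job_done(): hands the job in, once; it reports no verdict.
The state is a dict: "time": time; "q": joint angles; "qd": joint speeds; "joint_efforts": joint torques, N m; "ee_pos": TCP position; "tcp_rot": TCP orientation; "wrist_force": force on the tool from outside, world axes, zero at the start; "torque": the same for the moment, N m; "opening": finger opening in m.
Only numpy, scipy, OpenCV 4.12 (cv2) and the standard library are available. Lean on these libraries where they do the work, as an engineer would, in place of code of your own. Each camera call takes 0.05 s, during which the arm holds its last target.

## Task

Open the cheese press so that the mould can be taken out: pull the round latch knob at the free end of its top beam straight out sideways against its spring until the bolt is clear of the ball, then lift the beam off the ball and swing it up until its end is at least a hand's breadth (80 mm) higher. It falls when let go, so finish while still holding it up, steady, in the gripper; leave the mould, the spare mould and the jug where they stand.

Things in the scene. Friction and masses are not known exactly. Their poses are not given: they have to be found in the camera images.
- press: Fixed press frame, stainless on a white plastic base plate 220 (x) by 380 mm (y), top 28 mm above the worktop, 10 mm lip; columns 28 mm thick at y = +150 mm (hinge) and y = -150 mm (ball). Origin on the worktop under the plate's centre; z up; y from ball column to hinge column; the latch knob sticks out to -x, the working side, which faces the robot within 35 degrees.
- beam: Top beam: steel tube 36 mm wide, 24 high, on a hinge pin along the press's x. Origin on the pin, 206 mm above the worktop; own -y runs 300 mm to the coupler, a 52 mm inverted cup (178 to 222 mm high) over the ball. Mid-beam: backed-off screw, pad 146 mm up, crossbar top 274 mm. Lifting at the coupler takes 5 to 9 N; swings up 0 to 0.9 rad, no stay, falls if let go; locked while the latch is in.
- coupler (a point): Centre of the coupler's socket at the beam's free end, 300 mm from the hinge pin and 6 mm below its level. It lies on the ball's centre while the beam is down; its height above the ball's centre is the lift. Axes as the beam's.
- ball (a point): Centre of the fixed 32 mm ball on top of the ball column, 200 mm above the worktop, hidden in the cup at the start. Axes as the press's.
- hinge (a point): Middle of the beam's hinge pin, 206 mm above the worktop. Axes as the press's; the beam swings about x.
- latch (a joint): How far the latch bolt is pulled out, m: 0 in (start; caught 5 mm under the ball), 0.014 at its stop. It slides along the press's -x, level and square to the beam, away from the coupler, at any beam angle. The spring takes 5 N at first, 9 N at the stop, and draws the bolt back in when let go. From 9 mm on the bolt clears the ball.
- knob (a point): Middle of the latch knob's grip: a level plain cylinder, 20 mm diameter, 36 mm long, axis along the press's x, at rest 72 mm to the -x side of the ball's centre, 186 mm above the worktop. Outer end: flange 32 mm diameter, 9 mm thick; inner side: thin rod, then the 24 mm latch barrel 22 mm from this point. Rises with the beam. Grip it from above, fingers on its long sides; it can turn between them.
- mould: Full round white perforated cheese mould with its lid, 117 mm diameter, 98 mm high, 0.9 kg, standing loose on the base plate under the screw pad. Origin: centre of its underside. Leave it alone.
- spare_mould: Empty round white perforated mould, 112 mm diameter, 82 mm high, on the worktop to the right of the press. Origin: centre of its underside. Leave it alone.
- jug: Stainless jug with a handle, 96 mm diameter, 130 mm high, on the worktop to the left of the press. Origin: centre of its underside. Leave it alone.

How it is judged:
By the outcome, as a careful person would: the job done as asked, in the order asked, and still so for the second after the job is handed in, while the arm keeps its last pose, push and grip.
It also fails if it takes over 40 s, if anything falls off the work surface, if the arm or the gripper's body presses on something with over 40 N, if the wrist force passes 120 N, or if a joint passes its speed limit or range.

## Working session

There is one attempt and no reset: what is moved stays moved. The work goes in short steps, Python scripts to look and compute and a shell command to move; the robot and the scene stay as the last step left them, time stands still between calls to the robot, and variables do not carry over. Pictures are saved under pics/ and viewed, and the job is handed in when it is done.

```bash
mkdir -p pics; cat > h.py <<'E'
import cv2,numpy as np
from workcell import get_obs,viewer,bot
def shot(n,tag):
    d=viewer.camera(n); cv2.imwrite(f"pics/{tag}_{n}.png",d["color"]); return d
E
python3 - <<'E'
from h import *
o=get_obs(); print(o)
for n in("scene","top"):
    d=shot(n,"a"); print(n,d["K"],d["dist_coeffs"],d["origin"],d["orientation"])
E
```

```text
{'time': 0.0, 'q': array([ 7.56868497e+01,  5.01190923e+00,  1.00328266e+01,  9.50984080e+01,
       -1.46445126e-03,  9.00014769e+01]), 'qd': array([ 0.05361793, -0.08844546,  0.06105814, -0.0820638 , -0.08466496,
       -0.00876545]), 'joint_efforts': array([-4.82177984e-04, -5.20396614e+01,  4.64801967e+01,  1.65039708e-02,
        4.77179674e-05, -4.76145843e-06]), 'ee_pos': array([0.13591335, 0.5326661 , 0.20246075]), 'tcp_rot': array([1.79998534e+02, 7.74905294e-02, 7.56853728e+01]), 'wrist_force': array([0.62447569, 0.62867451, 0.87940675]), 'torque': array([-0.04159115,  0.05403154, -0.00588316]), 'opening': 0.085160616414473}
scene [[606.08588281   0.         319.39652098]
 [  0.         606.08588281 242.22072145]
 [  0.           0.           1.        ]] [-0.08756855  0.          0.          0.          0.        ] [1.56441454 0.09110892 1.3507476 ] [-139.80481631   -1.0163179    92.16915354]
top [[601.08797085   0.         309.92571232]
 [  0.         601.08797085 235.19657518]
 [  0.           0.           1.        ]] [-0.19338423  0.          0.          0.          0.        ] [0.22658187 0.06338343 1.77424191] [-168.53457435   -0.26604674  -85.95673777]
```

View pics/a_scene.png

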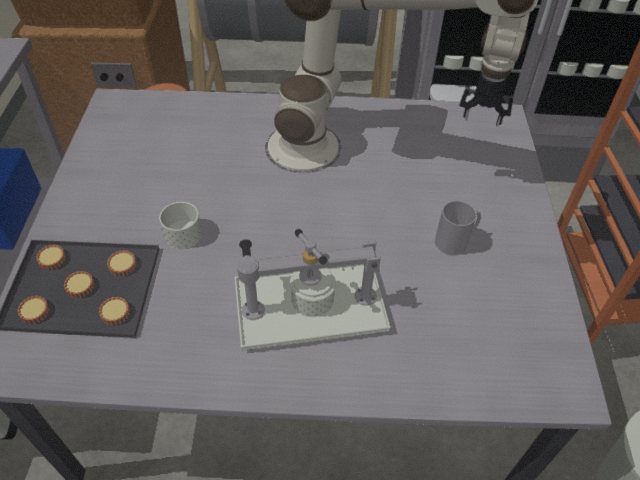

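View pics/a_top.png

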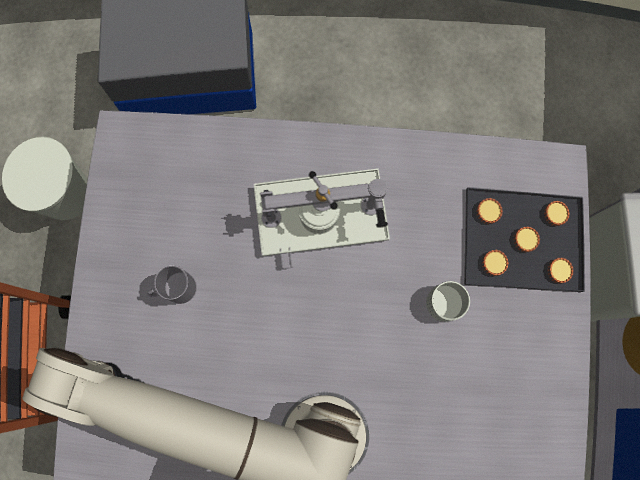

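```bash
python3 - <<'E'
from h import *
a=cv2.imread("pics/a_scene.png")[215:355,220:420]; b=cv2.imread("pics/a_top.png")[160:280,215:405]
cv2.imwrite("pics/z1.png",cv2.resize(a,None,fx=4,fy=4,interpolation=cv2.INTER_CUBIC))
cv2.imwrite("pics/z2.png",cv2.resize(b,None,fx=4,fy=4,interpolation=cv2.INTER_CUBIC))
for n in("scene","top"):
    im=cv2.imread(f"pics/a_{n}.png"); g=im.max(2); m=(g<55).astype(np.uint8)
    k,l,s,c=cv2.connectedComponentsWithStats(m)
    for i in range(1,k):
        x,y,w,h,A=s[i]
        if 15<A<600 and 220<c[i][0]<410 and 160<c[i][1]<320: print(n,s[i],c[i])
E
```

```text
scene [240 241  11  14  67] [245.97014925 246.11940299]
scene [320 257   6   7  17] [323.17647059 259.94117647]
top [309 172   7   6  31] [312.         174.16129032]
top [330 202   7   7  35] [333.31428571 205.34285714]
top [376 208  11  19 125] [380.616 218.024]
```

View pics/z1.png

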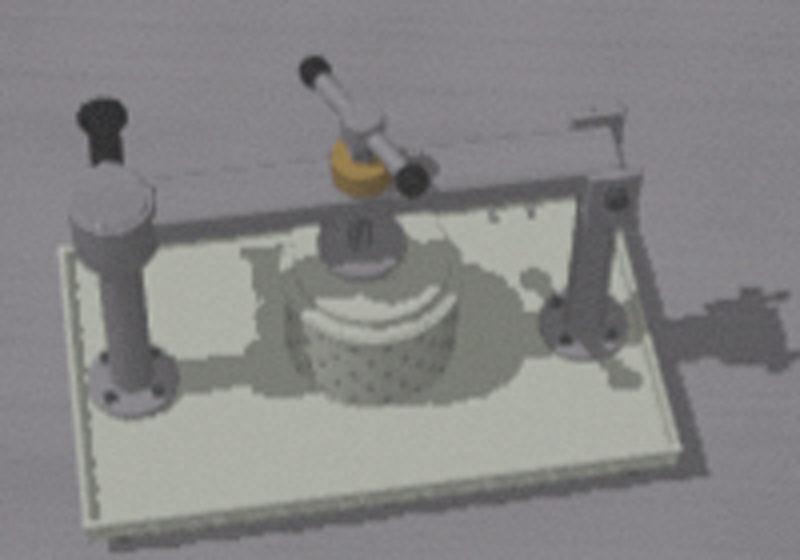

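View pics/z2.png

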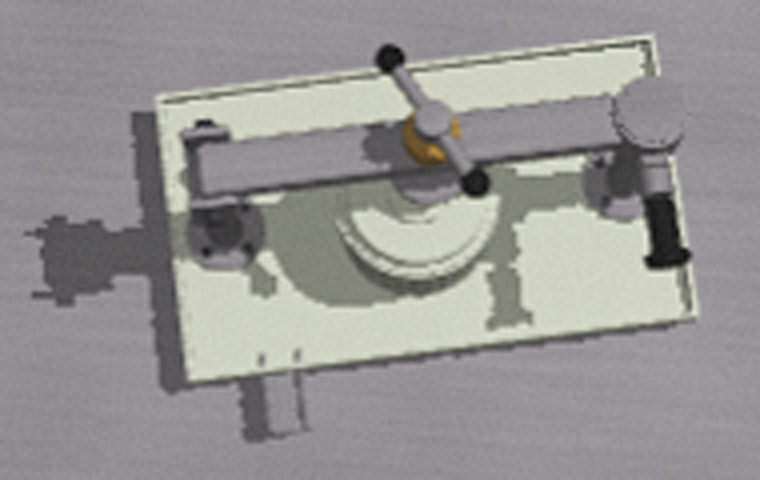

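```bash
cat >> h.py <<'E'
from scipy.spatial.transform import Rotation as R
import json
CAM={}
def cam(n):
    if n not in CAM: CAM[n]=viewer.camera(n)
    return CAM[n]
def ray(n,p):
    d=cam(n); u=cv2.undistortPoints(np.array([[p]],float),np.array(d["K"]),np.array(d["dist_coeffs"]))[0,0]
    r=R.from_euler('xyz',d["orientation"],degrees=True).as_matrix()@np.array([u[0],u[1],1]); return np.array(d["origin"]),r/np.linalg.norm(r)
def onz(n,p,z):
    o,r=ray(n,p); return o+r*(z-o[2])/r[2]
def tri(ps,pt):
    o1,r1=ray("scene",ps);o2,r2=ray("top",pt)
    t=np.linalg.lstsq(np.c_[r1,-r2],o2-o1,rcond=None)[0]
    a=o1+t[0]*r1;b=o2+t[1]*r2; return (a+b)/2,np.linalg.norm(a-b)
E
python3 - <<'E'
from h import *
S=lambda x,y:(220+(x-1.5)/4,215+(y-1.5)/4)
T=lambda x,y:(215+(x-1.5)/4,160+(y-1.5)/4)
for n,s,t in[("coupler top",S(113,197),T(649,113)),("flange",S(103,115),T(667,256)),("crossball1",S(315,71),T(390,57)),("crossball2",S(411,180),T(476,183))]:
    print(n,tri(s,t))
print("grip ends on z=.186", onz("top",T(657,197),.19),onz("top",T(667,257),.186),onz("top",T(663,228),.186))
for z in(.028,.038):
  print("corners",z,[onz("top",T(*p),z).round(4) for p in[(157,98),(653,37),(695,317),(188,380)]])
  print("corners s",z,[onz("scene",S(*p),z).round(4) for p in[(88,522),(680,448),(62,250)]])
E
```

```text
coupler top (array([ 0.68428969, -0.09202618,  0.21932063]), np.float64(0.0005371595073761907))
flange (array([ 0.59408458, -0.11161201,  0.18655557]), np.float64(0.001752710543192172))
crossball1 (array([0.6769135 , 0.05581986, 0.33346433]), np.float64(0.05420604519550087))
crossball2 (array([0.63580844, 0.05207496, 0.18773592]), np.float64(0.0637536343500798))
grip ends on z=.186 [ 0.63399112 -0.10341042  0.19      ] [ 0.59359418 -0.11258569  0.186     ] [ 0.6136023  -0.10892904  0.186     ]
corners 0.028 [array([0.7256, 0.2605, 0.028 ]), array([ 0.8011, -0.1118,  0.028 ]), array([ 0.586 , -0.1531,  0.028 ]), array([0.512 , 0.2182, 0.028 ])]
corners s 0.028 [array([ 0.7935, -0.1093,  0.028 ]), array([0.7207, 0.2633, 0.028 ]), array([ 0.5829, -0.1522,  0.028 ])]
corners 0.038 [array([0.7227, 0.2593, 0.038 ]), array([ 0.7978, -0.1108,  0.038 ]), array([ 0.5839, -0.1519,  0.038 ]), array([0.5103, 0.2173, 0.038 ])]
corners s 0.038 [array([ 0.7994, -0.1078,  0.038 ]), array([0.7271, 0.262 , 0.038 ]), array([ 0.5904, -0.1503,  0.038 ])]
```

```bash
python3 -m handwheel '[[0,0,0,0.03,4],[0,0.01,-0.015,0.06,8],[0,0.03,-0.04,0.09,12],[0,0.055,-0.075,0.11,16],[0,0.08,-0.11,0.12,20]]' 40
```

```text
time: 0.7
ee_pos: [0.2165, 0.422, 0.3244]
tcp_rot: [179.9, -0.0, 95.9]
wrist_force: [0.9, 0.6, -0.2]
opening: 0.0852
```

```bash
python3 -m handwheel '[[0,0.024,-0.032,0,2],[0,0.048,-0.064,0,4],[0,0.072,-0.096,0,5.6],[0,0.096,-0.128,0,5.6],[0,0.12,-0.16,0,5.6]]' 
python3 -m handwheel '[[0,0.024,-0.032,0,0],[0,0.048,-0.064,0,0],[0,0.072,-0.096,0,0],[0,0.096,-0.128,0,0],[0,0.12,-0.16,0,0]]'
```

```text
time: 1.2
ee_pos: [0.3371, 0.2605, 0.3244]
tcp_rot: [179.9, -0.0, 101.5]
wrist_force: [0.3, 0.7, 0.2]
opening: 0.0852
time: 1.7
ee_pos: [0.4578, 0.0989, 0.3245]
tcp_rot: [179.9, -0.0, 101.5]
wrist_force: [0.5, 0.9, -0.6]
opening: 0.0853
```

```bash
python3 - <<'E'
from h import *
o=get_obs();print(o["q"].round(1),o["ee_pos"],o["tcp_rot"])
E
```

```text
[ 12.2  -1.6  17.3 108.8   0.    0.6] [0.45780806 0.09892883 0.32445686] [ 1.79912517e+02 -4.75775050e-02  1.01521429e+02]
```

```bash
python3 -m handwheel '[[0,0.024,-0.035,0,0],[0,0.05,-0.07,0,0],[0,0.076,-0.105,0,0],[0,0.102,-0.14,0,0],[0,0.128,-0.175,-0.01,0]]' 
python3 -m handwheel '[[0,0.015,-0.016,-0.02,0],[0,0.028,-0.031,-0.05,0],[0,0.028,-0.031,-0.06,0],[0,0.028,-0.031,-0.06,0]]'
python3 - <<'E'
from h import *
for n,(y,x) in(("scene",(170,150)),("top",(140,280))):
    d=shot(n,"b"); cv2.imwrite(f"pics/bz_{n}.png",cv2.resize(d["color"][y:y+150,x:x+200],None,fx=4,fy=4,interpolation=cv2.INTER_CUBIC))
o=get_obs();print(o["q"].round(1),o["ee_pos"],o["tcp_rot"])
E
```

```text
time: 2.2
ee_pos: [0.5868, -0.0778, 0.3153]
tcp_rot: [179.8, -0.0, 101.5]
wrist_force: [0.2, 1.7, 1.0]
opening: 0.0855
time: 2.6
ee_pos: [0.6143, -0.1092, 0.2526]
tcp_rot: [-180.0, -0.1, 101.5]
wrist_force: [-0.8, -0.2, -0.2]
opening: 0.0853
[-1.010e+01  1.740e+01  3.040e+01  1.029e+02  1.000e-01 -2.160e+01] [ 0.61465819 -0.10865243  0.25573896] [ 1.79810171e+02 -2.03759606e-02  1.01514233e+02]
```

View pics/bz_scene.png

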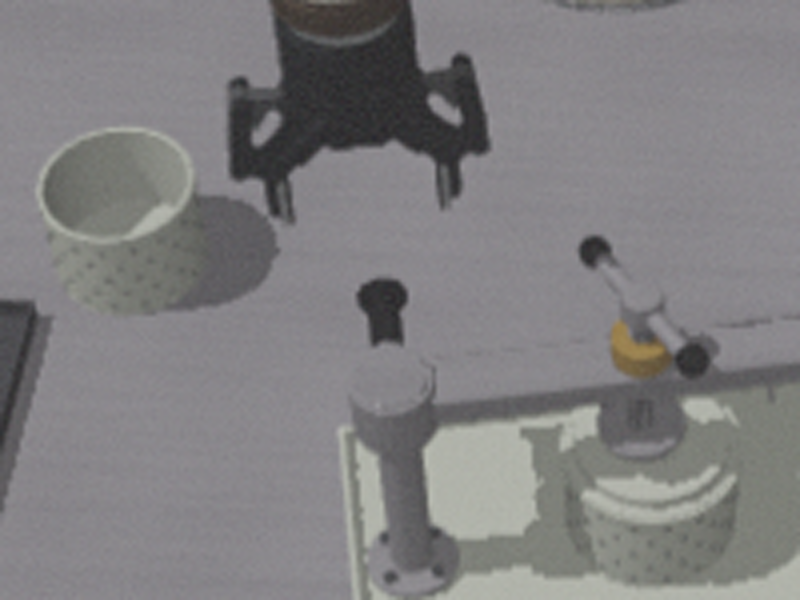

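View pics/bz_top.png

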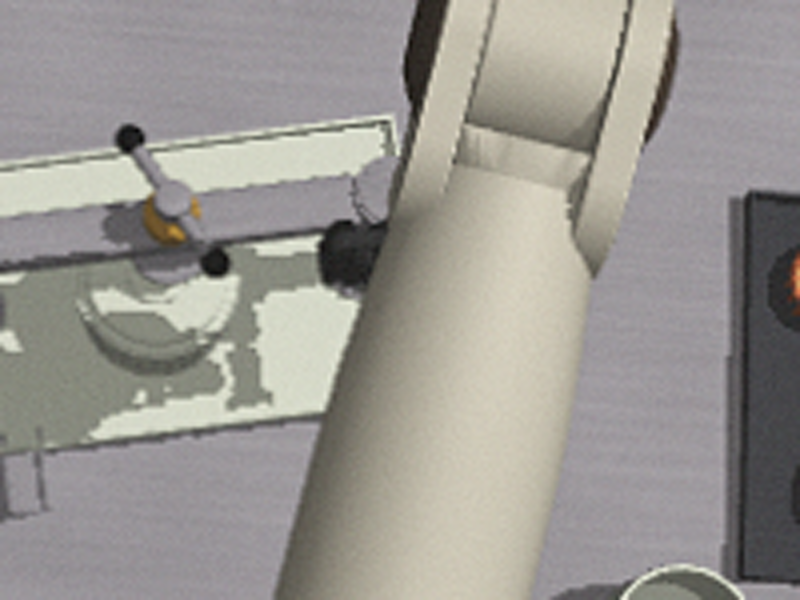

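The scene view shows the open fingers (crop 287,220 and 445,208) straddling the knob (382,297) higher up. The top view is mostly hidden by the arm. Now I'll lower the tool.

```bash
python3 -m handwheel '[[0,-0.001,0.001,-0.03,0],[0,-0.001,0.001,-0.06,0],[0,-0.001,0.001,-0.08,0],[0,-0.001,0.001,-0.088,0],[0,-0.001,0.001,-0.088,0]]' 
python3 - <<'E'
from h import *
for n,(y,x) in(("scene",(170,150)),):
    d=shot(n,"c"); cv2.imwrite(f"pics/cz_{n}.png",cv2.resize(d["color"][y:y+150,x:x+200],None,fx=4,fy=4,interpolation=cv2.INTER_CUBIC))
o=get_obs();print(o["ee_pos"],o["wrist_force"])
E
```

```text
time: 3.2
ee_pos: [0.6135, -0.1073, 0.1682]
tcp_rot: [179.8, -0.0, 101.5]
wrist_force: [-0.5, 0.0, -0.3]
opening: 0.0853
[ 0.61390349 -0.10743408  0.16919587] [ 0.08100476 -0.18003971  0.16502469]
```

View pics/cz_scene.png

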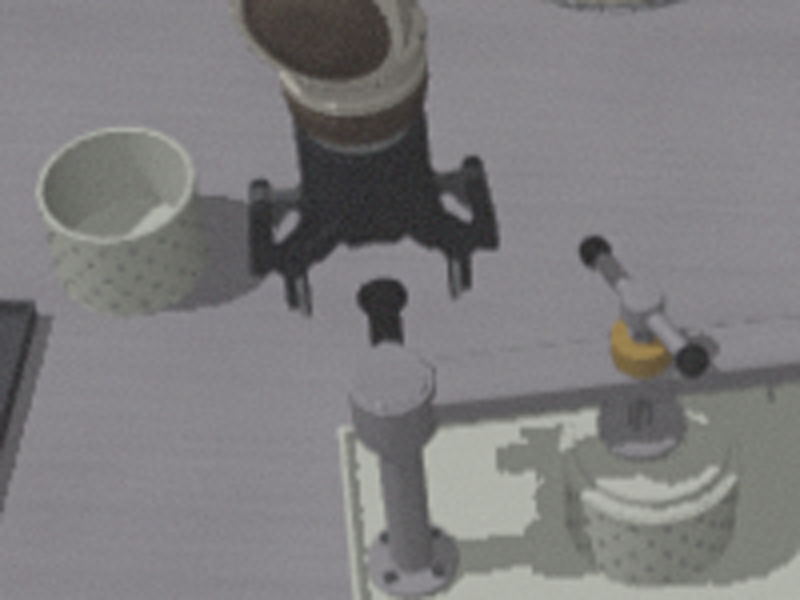

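Fingers (300,305) and (458,292) are centred on the knob (383,297). I'll close them.

```bash
python3 -m handwheel '[[0.5,0,0,-0.002,0],[0.6,0,0,-0.002,0],[0.7,0,0,-0.002,0],[0.85,0,0,-0.002,0],[1,0,0,-0.002,0]]' 50
python3 -m handwheel '[[1,0,0,0,0],[1,0,0,0,0],[1,0,0,0,0]]' 50
```

```text
time: 3.75
ee_pos: [0.6139, -0.1075, 0.1674]
tcp_rot: [179.7, 0.0, 101.5]
wrist_force: [0.5, 0.8, 0.2]
opening: 0.0124
time: 4.05
ee_pos: [0.6141, -0.1073, 0.1678]
tcp_rot: [179.7, 0.0, 101.5]
wrist_force: [-0.8, 2.7, 4.4]
opening: -0.0002
```

```bash

python3 - <<'E'
from h import *
for n,(y,x) in(("scene",(190,200)),("top",(160,320))):
    d=shot(n,"d"); cv2.imwrite(f"pics/dz_{n}.png",cv2.resize(d["color"][y:y+90,x:x+120],None,fx=6,fy=6,interpolation=cv2.INTER_CUBIC))
o=get_obs();print(o["ee_pos"],o["wrist_force"])
E
```

```text
[ 0.61410057 -0.1073189   0.16781569] [0.3997002  3.15006749 4.80197719]
```

View pics/dz_scene.png

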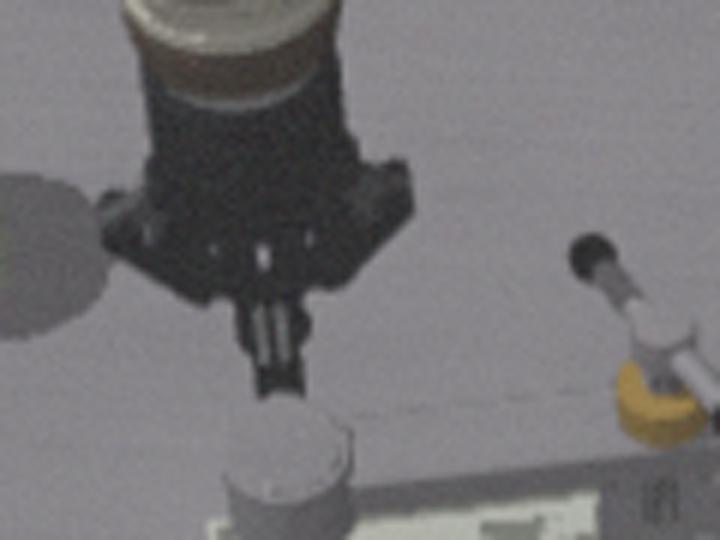

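View pics/dz_top.png

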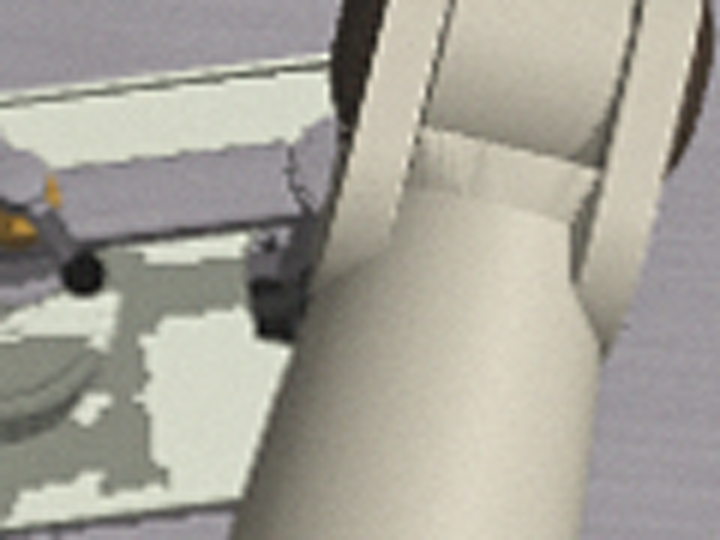

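```bash

cat >> h.py <<'E'
def proj(n,P):
    d=cam(n); Rm=R.from_euler('xyz',d["orientation"],degrees=True).as_matrix()
    c=Rm.T@(np.array(P)-np.array(d["origin"])); 
    return cv2.projectPoints(c[None],np.zeros(3),np.zeros(3),np.array(d["K"]),np.array(d["dist_coeffs"]))[0].ravel()
E
python3 - <<'E'
from h import *
for z in(.168,.187,.205,.24): print(z,(proj("scene",[.614,-.1073,z])-[200,190])*6)
print("grip mid top",(proj("scene",[.614,-.1073,.196])-[200,190])*6)
print(bot.grip_point_offset)
E
```

```text
0.168 [278.22818439 385.46000316]
0.187 [274.81450834 356.55763181]
0.205 [271.52393045 328.65708916]
0.24 [264.96302786 272.90867158]
grip mid top [273.17618283 342.67137086]
-0.0187
```

```bash
python3 - <<'E'
from h import *
a=cv2.imread("pics/d_scene.png")[225:270,225:270]
a=cv2.convertScaleAbs(cv2.resize(a,None,fx=13,fy=13,interpolation=cv2.INTER_CUBIC),alpha=2,beta=0)
cv2.imwrite("pics/d2.png",a)
E
```

```text
(no output)
```

View pics/d2.png

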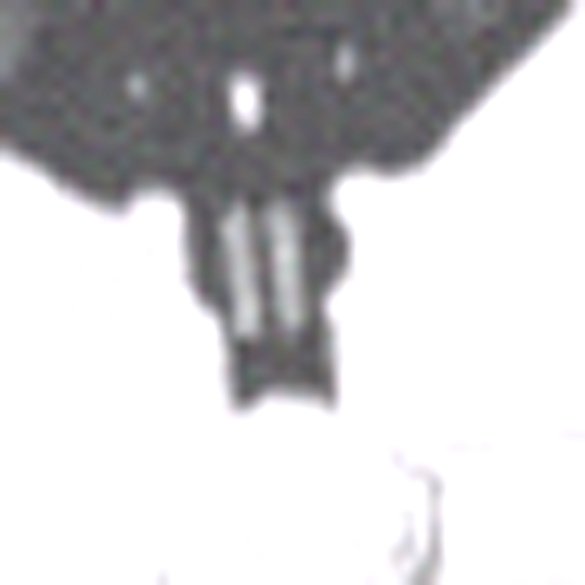

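```bash
python3 - <<'E'
from h import *
for z in(.256,.269,.28,.29): print(z,proj("scene",[.6147,-.1087,z]))
# left/right tips in picture b, c
y=np.array([np.cos(np.radians(101.5)),np.sin(np.radians(101.5)),0])
for s in(-.0425,.0425):
  print(proj("scene",np.array([.6147,-.1087,.269])+s*y),proj("scene",np.array([.6139,-.1074,.182])+s*y))
b=cv2.imread("pics/b_scene.png")[205:235,210:275];c=cv2.imread("pics/c_scene.png")[225:265,210:275]
for n,i in(("b2",b),("c2",c)): cv2.imwrite(f"pics/{n}.png",cv2.convertScaleAbs(cv2.resize(i,None,fx=10,fy=10,interpolation=cv2.INTER_NEAREST),alpha=1.7))
E
```

```text
0.256 [243.03279777 231.31982839]
0.269 [242.60648282 227.72276564]
0.28 [242.24155205 224.6404668 ]
0.29 [241.90640344 221.80713158]
[224.7389228  229.69674252] [228.85068309 252.61746982]
[260.38492163 225.76220171] [262.902897   248.73249322]
```

View pics/c2.png

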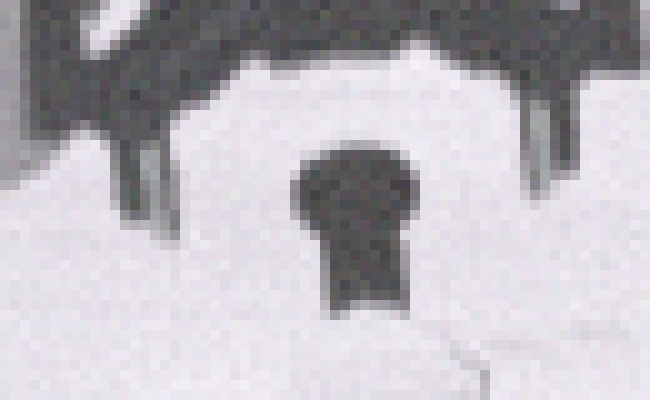

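View pics/b2.png

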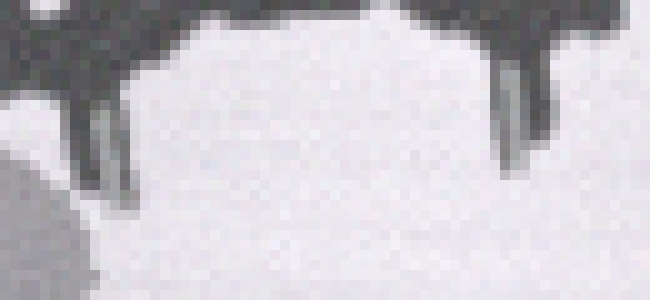

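```bash
python3 - <<'E'
from h import *
yw=np.radians(75.7);x=np.array([np.cos(yw),np.sin(yw),0])
for z in(.2155,.243):
  for s in(-.0425,.0425): print(z,proj("scene",np.array([.1359,.5327,z])+s*x),proj("top",np.array([.1359,.5327,z])+s*x))
b=cv2.imread("pics/a_scene.png")[75:135,450:520];c=cv2.imread("pics/a_top.png")[340:400,90:160]
cv2.imwrite("pics/a2.png",cv2.convertScaleAbs(cv2.resize(np.hstack([b,c]),None,fx=5.7,fy=8,interpolation=cv2.INTER_NEAREST),alpha=1.7))
E
```

```text
0.2155 [465.11018138 125.12922651] [139.41355316 381.50153178]
0.2155 [493.51831316 130.93372694] [109.88729452 370.24047271]
0.243 [466.91961561 117.78824499] [136.48964599 381.90511557]
0.243 [495.65952953 123.61415098] [106.50181351 370.42929895]
```

View pics/a2.png

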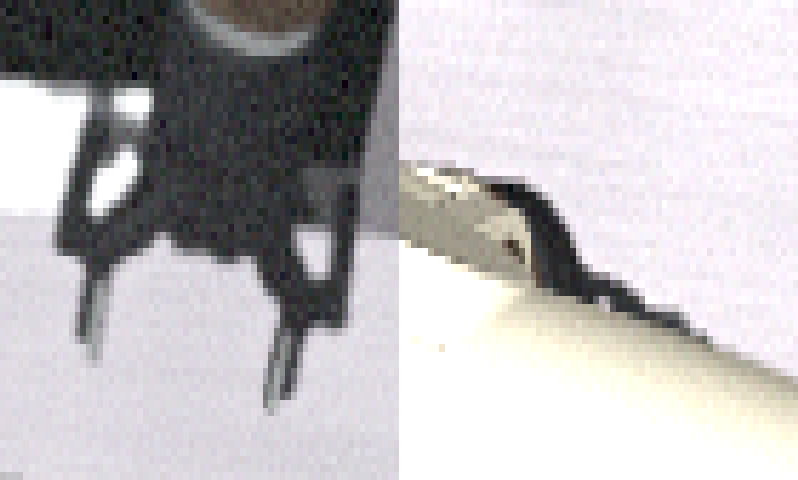

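The view shows the shut fingertips at about z 0.193, on top of the knob (upward force 4.8 N). The reported TCP is 0.168. All three earlier pictures show the same mismatch, so the finger ends are about 25 mm higher than reported. I'll open, go lower and check.

```bash
python3 -m handwheel '[[0,0,0,0.004,0],[0,0,0,0.004,0],[0,0,0,0.004,0],[0,0,0,0.004,0],[0,0,0,0.004,0]]' 50
python3 -m handwheel '[[0,0,0,0,0],[0,0,0,-0.01,0],[0,0,0,-0.02,0],[0,0,0,-0.028,0],[0,0,0,-0.028,0]]' 50
python3 - <<'E'
from h import *
for n,(y,x) in(("scene",(225,210)),("top",(180,340))):
    d=shot(n,"e"); cv2.imwrite(f"pics/ez_{n}.png",cv2.convertScaleAbs(cv2.resize(d["color"][y:y+50,x:x+65],None,fx=10,fy=10,interpolation=cv2.INTER_CUBIC),alpha=1.7))
o=get_obs();print(o["ee_pos"],o["wrist_force"])
E
```

```text
time: 4.85
ee_pos: [0.614, -0.1074, 0.1715]
tcp_rot: [179.7, 0.0, 101.5]
wrist_force: [0.2, -0.0, 0.8]
opening: 0.0723
time: 5.35
ee_pos: [0.6132, -0.1072, 0.1414]
tcp_rot: [179.9, -0.1, 101.5]
wrist_force: [0.4, -0.1, -0.3]
opening: 0.0856
[ 0.61377477 -0.10734828  0.14314977] [-0.11422741 -0.27883095  0.03006132]
```

View pics/ez_scene.png

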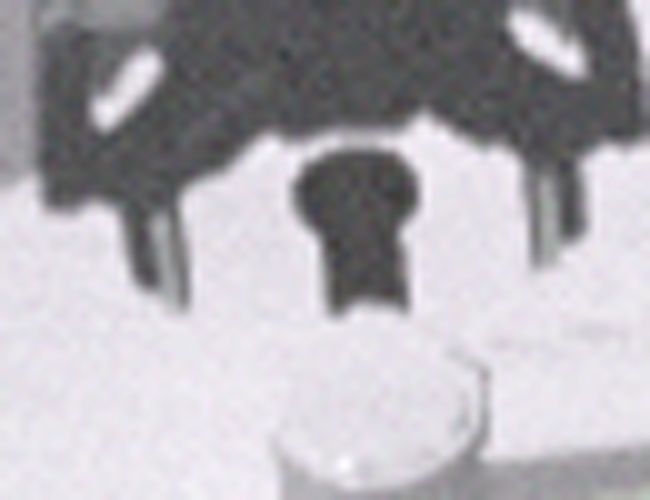

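Open tips now appear at about z 0.182, where I originally wanted them (crop 180,305 and 545,265). The knob is between them. I'll close again.

```bash
python3 -m handwheel '[[0.5,0,0,-0.001,0],[0.6,0,0,-0.001,0],[0.7,0,0,-0.001,0],[0.85,0,0,-0.001,0],[1,0,0,-0.001,0]]' 50
python3 -m handwheel '[[1,0,0,0,0],[1,0,0,0,0],[1,0,0,0,0]]' 50
```

```text
time: 5.95
ee_pos: [0.6137, -0.1063, 0.1425]
tcp_rot: [179.7, -0.1, 101.6]
wrist_force: [-0.8, 3.2, 1.5]
opening: 0.0183
time: 6.25
ee_pos: [0.6136, -0.1063, 0.1426]
tcp_rot: [179.7, -0.1, 101.6]
wrist_force: [-1.8, 1.6, 0.8]
opening: 0.0182
```

```bash
python3 - <<'E'
from h import *
for n,(y,x) in(("scene",(225,210)),):
    d=shot(n,"f"); cv2.imwrite(f"pics/fz_{n}.png",cv2.convertScaleAbs(cv2.resize(d["color"][y:y+50,x:x+65],None,fx=10,fy=10,interpolation=cv2.INTER_CUBIC),alpha=1.7))
o=get_obs();print(o["ee_pos"],o["wrist_force"])
E
```

```text
[ 0.61360632 -0.10628553  0.14258312] [-0.73701759  2.32778785  0.48319754]
```

View pics/fz_scene.png

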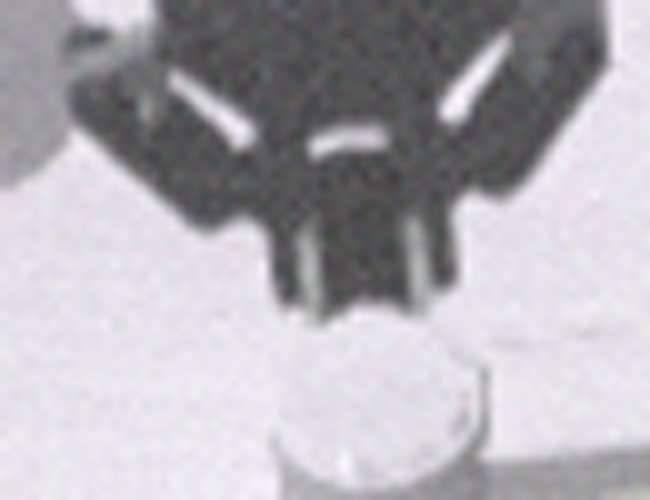

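Gripped symmetrically, opening 18 mm. The pull direction is (-0.98, -0.20).

```bash
python3 -m handwheel '[[1,-0.003,-0.0006,0,0],[1,-0.006,-0.0012,0,0],[1,-0.009,-0.0018,0,0],[1,-0.0115,-0.0023,0,0],[1,-0.0125,-0.0025,0,0]]' 60
python3 -m handwheel '[[1,0,0,0,0],[1,0,0,0,0]]'
python3 - <<'E'
from h import *
for n,(y,x) in(("scene",(225,210)),):
    d=shot(n,"g"); cv2.imwrite(f"pics/gz_{n}.png",cv2.convertScaleAbs(cv2.resize(d["color"][y:y+50,x:x+65],None,fx=10,fy=10,interpolation=cv2.INTER_CUBIC),alpha=1.7))
o=get_obs();print(o["ee_pos"],o["wrist_force"])
E
```

```text
time: 6.8
ee_pos: [0.6023, -0.1086, 0.1427]
tcp_rot: [179.6, -0.1, 101.6]
wrist_force: [9.2, 3.5, -1.8]
opening: 0.0182
time: 7.0
ee_pos: [0.6036, -0.1083, 0.1427]
tcp_rot: [179.4, -0.1, 101.6]
wrist_force: [7.5, 2.2, -2.2]
opening: 0.0181
[ 0.60365406 -0.10832181  0.14267765] [ 8.36796722  3.00791855 -2.69809211]
```

View pics/gz_scene.png

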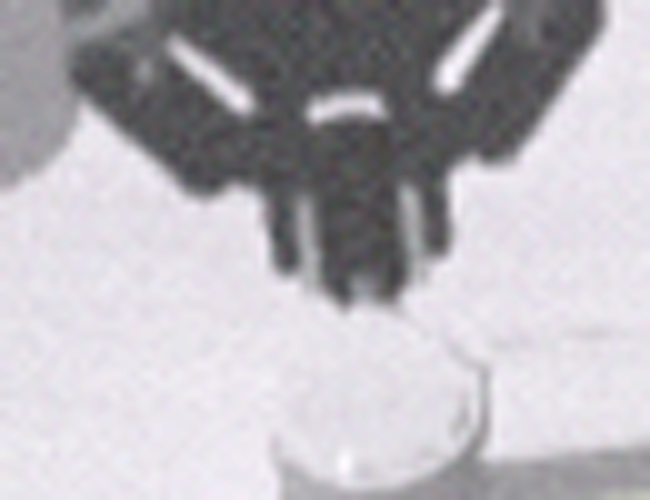

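```bash
python3 -m handwheel '[[1,-0.002,-0.0004,0,0],[1,-0.004,-0.0008,0,0],[1,-0.004,-0.0008,0,0],[1,-0.004,-0.0008,0,0]]' 70
python3 - <<'E'
from h import *
o=get_obs();print(o["ee_pos"],o["wrist_force"],o["opening"])
E
```

```text
time: 7.45
ee_pos: [0.601, -0.1089, 0.1427]
tcp_rot: [179.2, -0.1, 101.6]
wrist_force: [8.8, 2.7, -2.4]
opening: 0.0176
[ 0.60098805 -0.10887368  0.14269847] [ 8.82043207  2.65823958 -2.38508535] 0.017592136170503148
```

Displacement is 12.9 mm and the force fits the spring, so the bolt is clear. Now the lift, holding the pull.

```bash
python3 -m handwheel '[[1,-0.0013,-0.0004,0.003,0],[1,-0.0013,-0.0008,0.008,0],[1,-0.0013,-0.001,0.014,0],[1,-0.0013,-0.001,0.02,0],[1,-0.0013,-0.0008,0.026,0]]' 80
python3 - <<'E'
from h import *
o=get_obs();print(o["ee_pos"],o["wrist_force"],o["opening"])
d=shot("scene","i"); cv2.imwrite("pics/iz.png",cv2.convertScaleAbs(cv2.resize(d["color"][205:335,210:400],None,fx=4,fy=4,interpolation=cv2.INTER_CUBIC),alpha=1.3))
E
```

```text
time: 7.95
ee_pos: [0.6008, -0.1095, 0.168]
tcp_rot: [179.1, -0.1, 101.7]
wrist_force: [8.1, 1.8, -6.3]
opening: 0.0175
[ 0.60076072 -0.10945171  0.16803894] [ 8.07482823  1.76067955 -6.34884433] 0.01749226305659725
```

View pics/iz.png

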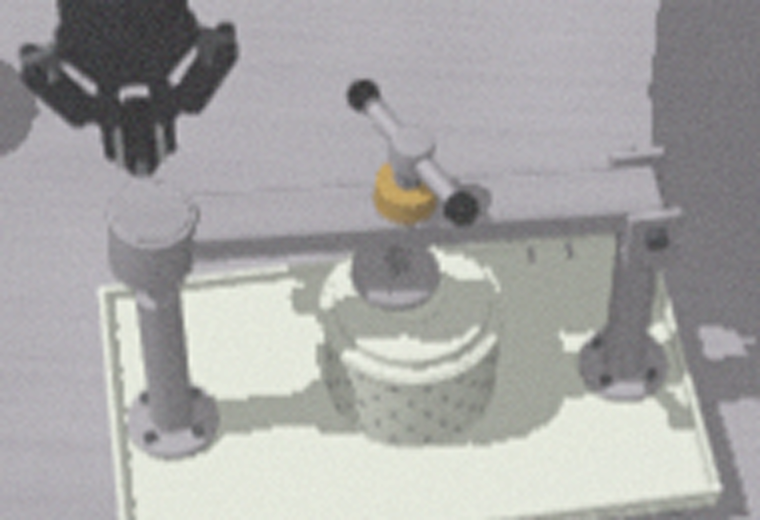

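The coupler has risen (248,264 → 248,258 px), so the beam is off its lock. I'll continue along the arc.

```bash
python3 -m handwheel '[[1,-0.0013,-0.0003,0.006,0],[1,-0.0013,0,0.013,0],[1,-0.0015,0.0006,0.02,0],[1,-0.0016,0.0014,0.028,0],[1,-0.0018,0.0023,0.036,0]]' 80
python3 -m handwheel '[[1,-0.0014,0.0005,0.007,0],[1,-0.0017,0.0015,0.015,0],[1,-0.002,0.003,0.023,0],[1,-0.0022,0.0045,0.031,0],[1,-0.0025,0.006,0.038,0]]' 80
python3 - <<'E'
from h import *
o=get_obs();print(o["ee_pos"],o["wrist_force"],o["opening"])
d=shot("scene","j"); cv2.imwrite("pics/jz.png",cv2.convertScaleAbs(cv2.resize(d["color"][185:335,210:400],None,fx=4,fy=4,interpolation=cv2.INTER_CUBIC),alpha=1.3))
E
```

```text
time: 8.5
ee_pos: [0.6003, -0.107, 0.2045]
tcp_rot: [179.0, -0.1, 101.7]
wrist_force: [9.1, 1.8, -7.9]
opening: 0.0171
time: 9.0
ee_pos: [0.5987, -0.1003, 0.2414]
tcp_rot: [179.0, -0.2, 101.7]
wrist_force: [7.6, 6.5, -11.8]
opening: 0.0174
[ 0.59873924 -0.1002592   0.24136718] [  7.63769134   6.50559237 -11.77892743] 0.017351925098659043
```

View pics/jz.png

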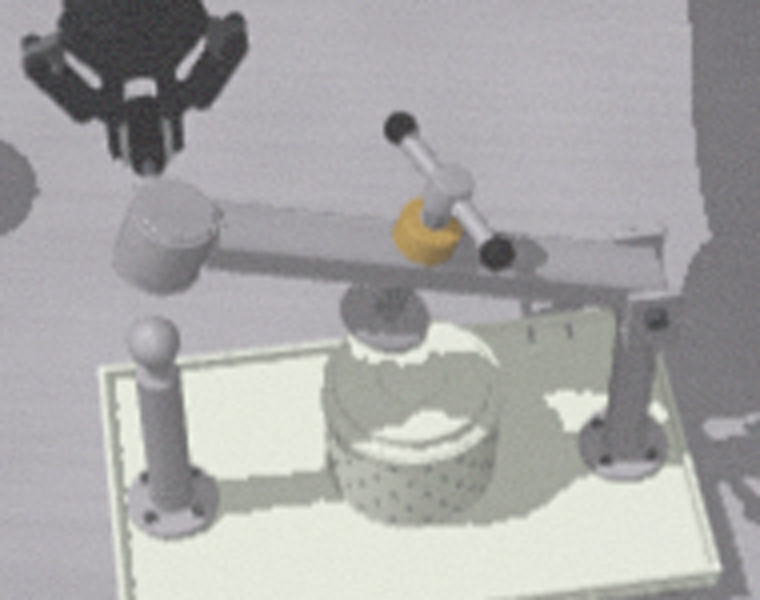

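```bash
python3 -m handwheel '[[1,-0.0014,0.001,0.004,0],[1,-0.0017,0.0018,0.008,0],[1,-0.0018,0.0025,0.011,0],[1,-0.0018,0.0025,0.011,0]]' 80
python3 - <<'E'
from h import *
a=np.radians(11.5); ex=np.array([np.cos(a),np.sin(a),0]);ey=np.array([-np.sin(a),np.cos(a),0]);B=np.array([.684,-.0925,.2])
def f(p):
    o,r=ray("scene",p); P=o+r*((B-o)@ex)/(r@ex); return P.round(4),round((P-B)@ey,4)
print("j coupler top",f((210+(172-1.5)/4,185+(208-1.5)/4)),"ball",f((210+(154-1.5)/4,185+(340-1.5)/4)))
o=get_obs();print(o["ee_pos"],o["wrist_force"],o["opening"],abs(o["qd"]).max())
d=shot("scene","k"); cv2.imwrite("pics/kz.png",cv2.convertScaleAbs(cv2.resize(d["color"][185:335,210:400],None,fx=4,fy=4,interpolation=cv2.INTER_CUBIC),alpha=1.3))
E
```

```text
time: 9.45
ee_pos: [0.5983, -0.0971, 0.2529]
tcp_rot: [178.8, -0.2, 101.8]
wrist_force: [8.9, 1.6, -6.1]
opening: 0.0168
j coupler top (array([ 0.6803, -0.0745,  0.3148]), np.float64(0.0184)) ball (array([ 0.6841, -0.0928,  0.1966]), np.float64(-0.0003))
[ 0.59831105 -0.09713263  0.25272816] [ 9.16271826  2.59641727 -6.57652287] 0.017325844494695656 0.2501451485614051
```

View pics/kz.png

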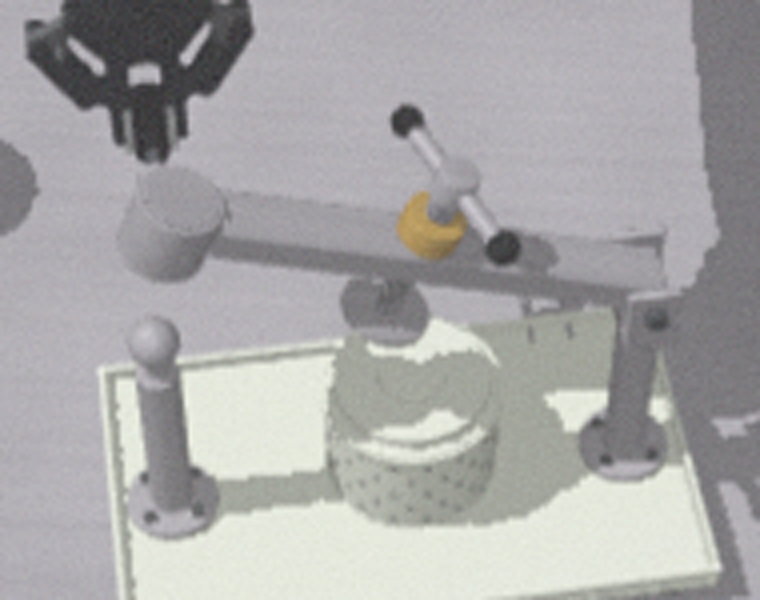

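View pics/k_scene.png

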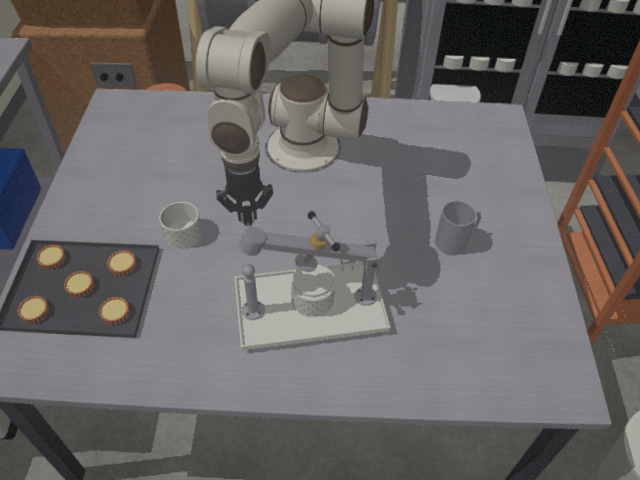

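```bash
python3 -m handwheel '[[1,-0.0012,-0.0002,0.001,0],[1,-0.0012,-0.0002,0.001,0],[1,-0.0012,-0.0002,0.001,0],[1,-0.0012,-0.0002,0.001,0],[1,-0.0012,-0.0002,0.001,0]]' 80
python3 - <<'E'
from h import *
from workcell import job_done
o=get_obs();print(o["ee_pos"],o["wrist_force"],o["opening"],o["qd"].round(2))
d=shot("scene","l");k=cv2.imread("pics/k_scene.png");print(cv2.absdiff(d["color"],k)[215:270,215:380].mean())
o=get_obs();print(o["ee_pos"])
E
```

```text
time: 10.05
ee_pos: [0.5984, -0.0971, 0.2526]
tcp_rot: [178.8, -0.2, 101.8]
wrist_force: [9.3, 1.9, -5.7]
opening: 0.0173
[ 0.59837623 -0.09712251  0.25261472] [ 9.26916043  1.90288005 -5.69697658] 0.017335685591087564 [ 0.02  0.06  0.03 -0.03  0.07  0.01]
2.0401836547291095
[ 0.59835355 -0.09711752  0.2526363 ]
```

Steady. I'll hand it in.

```bash
python3 -c "
from workcell import job_done,get_obs
print(job_done()); o=get_obs(); print(o['time'],o['ee_pos'],o['wrist_force'],o['opening'])"
```

```text
the job is handed in; nothing more can be done
None
the job is handed in; nothing more can be done
```

The press is open: I pulled the latch knob out about 13 mm against its spring, then swung the beam up. I handed the job in with the gripper still holding it there.

**Last checks, at about 10 s of the 40 s:**
- **Pull:** the bolt was about 13 mm out at the start of the lift; 9 mm clears the ball. The pull force of about 9 N fits the spring at that distance.
- **Height:** the grip rose about 110 mm in total. One step earlier, at 99 mm of grip rise, the camera put the coupler about 94 mm above the ball. I estimate the coupler ended about 105 mm up; the task asks for 80 mm.
- **Steadiness:** over the final half second the hold moved less than 1 mm, with the grip opening steady at 17 mm.
- **Other things:** the mould, spare mould and jug look undisturbed in the last scene picture.

**What failed or disagreed:**
- **First grasp:** it missed. The fingers shut on top of the knob with about 5 N. The pictures showed the fingertips about 25 mm higher than the reported TCP. I opened, went 26 mm lower and gripped the knob on the second try.
- **Grip opening:** it read 17–18 mm on the 20 mm knob throughout, and I did not explain the difference. The knob did not slip.

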